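# Set the gauge post and hold its clamp bolt

### The arm

A 6-joint arm with a two-finger parallel gripper is mounted at the origin on the work surface. World frame = base frame: x ahead of the robot, y to its left, z up, the work surface at z = 0. Lengths are in mm, angles in rad, forces in N, time in s.
With the tool pointing down it reaches from about 375 to 925 mm from the base axis. Payload 5.7 kg.
Tool frame: the origin (TCP) lies at the very end of the fingers, on their centre line; the grasp point (between the pads) lies 19 mm behind it (robot.grasp_offset is the distance from the TCP to the grasp point, in mm); y points along the fingers, x is the direction in which the jaws open and shut, and the axes are right-handed (so a half turn about y gives the same grasp; the last joint's range is limited). The gripper opens to 88 mm and grips with 3 to 60 N. Pads are 20 mm wide; open, the fingers measure 115 mm over their backs; the gripper's body (75 mm by 178 mm) begins 61 mm behind the grasp point.
Start: joints at [-1.28, 0.359, 1.51, -0, 1.272, -0.115], TCP at [236.834, -551.246, 222.623] pointing down, gripper open.
Joint ranges: [-2.97, 2.97], [-1.01, 2.36], [0.21, 2.38], [-0.96, 4.11], [0.2, 2.71], [-2.98, 2.98]. Speed limits (rad/s): [2.39, 2.39, 3.14, 3.14, 3.14, 3.14].

### API

Orientations are given as a unit quaternion [x, y, z, w].
In Python, from workcell import robot gives the robot as it stands. The module is installed in compiled form; this text tells all that it offers.
- The arm moves only by the tool apply_moves, never from a script. Its argument "rows" is a list of rows, each an object with "claw": the finger opening in mm, from 0 to 87.8; "slide": the shift along the world's x, y, z in mm, a list of three; "delta_rot": the turn, a rotation vector about the world's x, y, z in rad, a list of three. A call has 1 to 10 rows; each row shifts and turns the commanded pose from where the row before left it; what a row does not reach is not made up. A row lasts 1/8 s, in which the tool goes at most 62.5 mm and 10.7 degrees, less where a joint would pass 70% of its speed; a pose out of reach is approached as far as the arm can. A call is refused whole if a number of a shift passes 62.5 or a number of a turn 0.188, either way. A call with a gripper value outside its range is refused whole. The fingers move at their own pace and stop on an object; "squeeze" is the grip in N (left out, the last holds). Time passes only in rows, so rows that do not move let the fingers close. It gives the time, the measured TCP pose, the force and the opening at its end, in the units of the state.
- robot.get_obs(): the state, without advancing time (a new reading comes with each control period).
- robot.get_image(name): name is "side" or "top"; returns a dict with "pixels" (420x560x3 uint8, red, green, blue), "fx", "fy", "cx", "cy" (pixels), "extrinsics" (4x4, takes a point from world to camera coordinates). Camera axes: x right, y up, looking along -z (the intrinsics and any distortion apply to the point x, -y, -z); pixel columns grow to the right and rows downward; lengths in mm; the calibration is good to about 2 mm. A picture is of the moment at which its call begins. There is no depth.
- robot.hand_in(): hands the job in, once; it reports no verdict.
The state is a dict: "clock": time; "joint_pos": joint angles; "qd": joint speeds; "tau": joint torques, N m; "position": TCP position; "eef_rot": TCP orientation; "contact_force": force on the tool from outside, world axes, zero at the start; "torque": the same for the moment, N m; "gripper_width": opening from 0.0 (shut) to 1.0 (fully open).
Only numpy, scipy, OpenCV 4.12 (cv2) and the standard library are available. Lean on these libraries where they do the work, as an engineer would, in place of code of your own. Each camera call takes 0.05 s, during which the arm holds its last target. There are 200 camera calls.

### The job

Take the steel gauge post out of its sloping wooden rest and stand it upright, foot down and fully home, in the cup beside the bracket, then let go of it. Then reach down into the gap behind the bracket's upright, grip the bolt head that the slow nut driver is dragging round, and hold it so that it stops turning; finish while still gripping it, with the post still standing in its cup. Leave the finials and the tub where they are.

Things in the scene. Friction and masses are not known exactly. Their poses are not given: they have to be found in the camera images.
- post: Loose plain steel rod, 14 mm diameter, 180 mm long, about 0.2 kg. Origin at the centre of its foot (the end with the 3 mm chamfer, at first down in the rest), z along the rod from foot to top. It starts leaning about 23 degrees from vertical, its foot 45 mm deep in the rest's slightly wider bore, the other 135 mm free.
- rest: Fixed wooden block about 90 x 55 x 86 mm high with one bore 16 mm wide and 45 mm deep, sloping 20 degrees from vertical. Origin under the middle of the block on the table, z up; the bore and post lean towards its own -x, roughly towards the robot. Draw the post out along its own axis.
- bracket: Fixed grey steel bracket; origin on the table under the middle of its upright plate (x -4 to 4, y -60 to 60, 108 mm high), z up. Behind it a wooden backboard (x 52 to 66, same width, 100 high) leaves a gap 48 mm wide, open at top and ends, floor 10 mm high. In front a black motor on the bolt's axis, 44 mm across, out to x -95, 102 high. The cup stands at x 0, y +150 mm.
- cup_floor (a point): Middle of the inner floor of the steel cup fixed to the bracket's base, 16 mm above the table. The cup is an upright tube of 20 mm bore, 62 mm deep, widening to about 30 mm at the mouth; outside it is 30 to 40 mm wide. The post has a few mm of play in it. Axes as the bracket's.
- cup_mouth (a point): Middle of the cup's mouth, 78 mm above the table, 62 mm straight above the cup's floor.
- bolt_head: Hexagonal steel bolt head in the gap, 24 mm across flats, 28 across corners, 14 long along the bolt. Origin at its centre: bracket x +28, y 0, 80 mm above the table, 28 below the upright's top edge. Its x is the bolt's level axis, along the bracket's x; y, z turn with it. A 19 mm round spacer joins it to the plate. Free on both sides along the bracket's y: grip it from above on those sides.
- spindle (a joint): Turning angle (rad, no stops) of bolt, nut and drive socket together about the bracket's x. The driver turns it at about 0.25 rad/s, slip torque about 0.12 N m. At multiples of pi/3 two flats face the bracket's +y and -y. It starts at any angle; between closing fingers it turns until its flats lie against them, then stands still.
- finial_a: Bystander: loose drop-shaped unglazed ceramic finial, 62 mm wide, 106 mm high, standing; origin under its centre.
- finial_b: Bystander: a second, identical finial; origin under its centre.
- tub: Bystander: closed plastic tub 110 x 80 x 45 mm; origin under its centre.

How it is judged (in metres and radians):
On the way:
1. the post stands upright on the cup's floor, foot down, let go (angle between post's own z axis and vertical below 0.15 rad and z of post in the frame of cup_floor below 0.006 m and horizontal distance between post and cup_floor below 0.01 m and contact force between the fingers and post below 0.1 N), for 0.3 s.
At the end, for the whole second after the job is handed in: Through the last second the post stands in the cup (foot within 6 mm of its floor and 10 mm of its middle, within 0.15 rad of upright), the fingers grip the bolt head (grasp point within 20 mm of its centre, over 6 N) and the spindle turns slower than 0.03 rad/s (angle between post's own z axis and vertical below 0.15 rad and z of post in the frame of cup_floor below 0.006 m and horizontal distance between post and cup_floor below 0.01 m and contact force between the fingers and bolt_head above 6 N and distance between the grasp point and bolt_head below 0.02 m and velocity of joint spindle between -0.03 and 0.03 rad/s); the arm keeps its last pose, push and grip.
It fails at once if the first drop-shaped finial is moved more than 25 mm (distance of finial_a from where it was at the start of the episode above 0.025 m).
It fails at once if the second drop-shaped finial is moved more than 25 mm (distance of finial_b from where it was at the start of the episode above 0.025 m).
It fails at once if the plastic tub is moved more than 25 mm (distance of tub from where it was at the start of the episode above 0.025 m).
It also fails if it takes over 51 s, if anything falls off the work surface, if the arm or the gripper's body presses on something with over 40 N, if the wrist force passes 120 N, or if a joint passes its speed limit or range.

## Working session

There is one attempt and no reset: what is moved stays moved. The work goes in short steps, Python scripts to look and compute and a tool call to move; the robot and the scene stay as the last step left them, time stands still between calls to the robot, and variables do not carry over. Pictures are saved under pics/ and viewed, about 8 in all and at most 12, crops included, and the job is handed in when it is done.

Besides the shell and the picture viewer there is one more tool, called after "Call:" by a JSON object that holds its "fn" and its "kwargs", one argument or row to a line. apply_moves: Moves the arm, as the interface text tells. Its arguments: {"type":"object","properties":{"rows":{"type":"array","items":{"type":"object","properties":{"claw":{"type":"number"},"slide":{"type":"array","items":{"type":"number"}},"delta_rot":{"type":"array","items":{"type":"number"}}}}},"squeeze":{"type":"number"}},"required":["rows"]}

```bash
mkdir -p pics; python3 - <<'E'
from workcell import robot
import cv2,numpy as np,pickle
d={}
for n in("side","top"):
    im=robot.get_image(n);d[n]=im
    cv2.imwrite(f"pics/{n}0.png",cv2.cvtColor(im["pixels"],cv2.COLOR_RGB2BGR))
    print(n,[im[k] for k in im if k!="pixels"], list(im))
    print(np.round(im["extrinsics"],4))
pickle.dump(d,open("d0.pkl","wb"))
print(robot.get_obs(), robot.grasp_offset)
E
```

```text
side [392.6585673659936, 392.6585673659936, 277.777626633596, 202.8720454607185, array([[-9.39935064e-01, -3.41352923e-01, -5.06502879e-04,
         5.97643283e+02],
       [ 2.60372997e-01, -7.17910104e-01,  6.45609004e-01,
        -2.38131178e+02],
       [-2.20744144e-01,  6.06698661e-01,  7.63667963e-01,
        -1.05966696e+03],
       [ 0.00000000e+00,  0.00000000e+00,  0.00000000e+00,
         1.00000000e+00]])] ['pixels', 'fx', 'fy', 'cx', 'cy', 'extrinsics']
[[-9.399000e-01 -3.414000e-01 -5.000000e-04  5.976433e+02]
 [ 2.604000e-01 -7.179000e-01  6.456000e-01 -2.381312e+02]
 [-2.207000e-01  6.067000e-01  7.637000e-01 -1.059667e+03]
 [ 0.000000e+00  0.000000e+00  0.000000e+00  1.000000e+00]]
top [452.25493302803335, 452.25493302803335, 283.938276009973, 207.14377402691872, array([[ 2.44137614e-02, -9.99645854e-01,  1.05893414e-02,
        -7.31007099e+01],
       [ 9.90893349e-01,  2.56003370e-02,  1.32193019e-01,
        -6.21267722e+02],
       [-1.32417294e-01,  7.26557910e-03,  9.91167429e-01,
        -1.30695779e+03],
       [ 0.00000000e+00,  0.00000000e+00,  0.00000000
[... 323 characters left out ...]
000000e+00]]
{'clock': 0.1, 'joint_pos': array([-1.28004635e+00,  3.59426516e-01,  1.51133136e+00, -8.54665376e-07,
        1.27248097e+00, -1.15110243e-01]), 'qd': array([-0.00018766, -0.00310425, -0.00212243,  0.00147182,  0.0005654 ,
       -0.00077291]), 'tau': array([ 3.63806384e-04, -5.16357744e+01, -2.71404666e+01,  6.74634450e-02,
        2.76443496e-02, -3.12628958e-05]), 'position': array([ 236.69301693, -550.66341266,  221.89476664]), 'eef_rot': array([-0.59013642,  0.38941607, -0.38852359,  0.5908837 ]), 'contact_force': array([-0.07108578, -0.85749708,  0.09023908]), 'torque': array([ 0.03016708,  0.05008951, -0.01453348]), 'gripper_width': 0.9993454088098668} 18.700000000000003
```

View pics/side0.png

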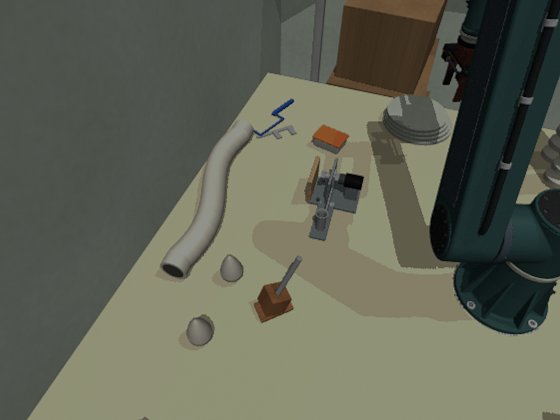

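View pics/top0.png

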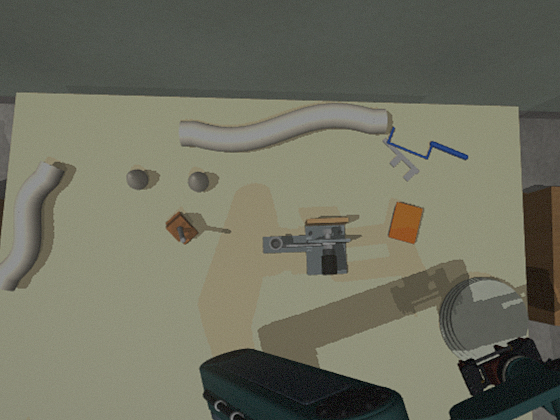

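The side view shows the post leaning out of the rest (tip ~(298,259), rest ~(274,300)). The bracket is at ~(335,190), the cup at ~(320,220), and the finials at (231,267) and (200,331). In the top view the rest is at (182,228), the cup mouth at ~(276,243), the bracket at ~(328,245), and the tub at (406,222). Next I'll zoom in.

```bash
python3 - <<'E'
import cv2,numpy as np
s=cv2.imread("pics/side0.png");t=cv2.imread("pics/top0.png")
a=cv2.resize(s[150:325,245:375],None,fx=3.4,fy=3.4,interpolation=cv2.INTER_CUBIC)
cv2.imwrite("pics/c1.png",a)
b=cv2.resize(t[200:285,160:360],None,fx=4,fy=4,interpolation=cv2.INTER_CUBIC)
cv2.imwrite("pics/c2.png",b)
E
```

```text
(no output)
```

View pics/c1.png

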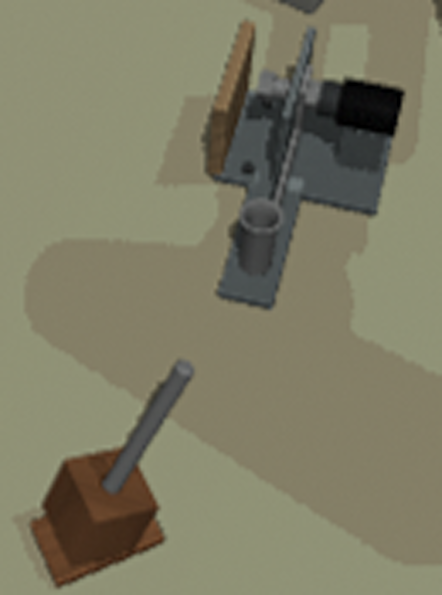

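View pics/c2.png

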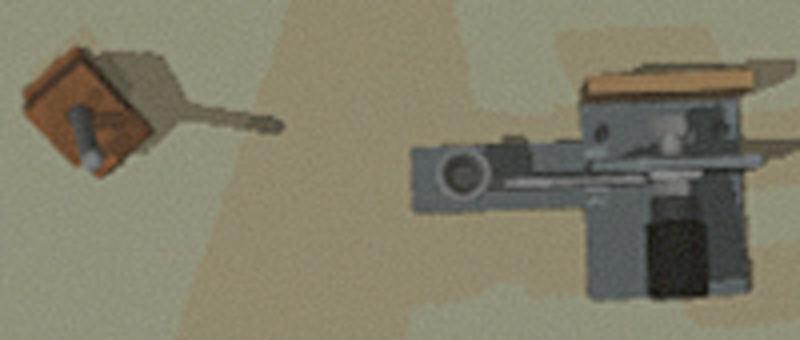

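```bash
cat > h.py <<'E'
import numpy as np,pickle,cv2
d=pickle.load(open("d0.pkl","rb"))
def ray(n,p):
    im=d[n];E=im["extrinsics"];R=E[:3,:3];o=-R.T@E[:3,3]
    v=np.array([(p[0]-im["cx"])/im["fx"],-(p[1]-im["cy"])/im["fy"],-1.])
    return o,R.T@v
def plane(n,p,z):
    o,v=ray(n,p);return o+v*(z-o[2])/v[2]
def tri(ps,pt):
    o1,a=ray("side",ps);o2,b=ray("top",pt)
    t=np.linalg.lstsq(np.c_[a,-b],o2-o1,rcond=None)[0]
    x,y=o1+a*t[0],o2+b*t[1];return (x+y)/2,np.linalg.norm(x-y)
def proj(n,P):
    im=d[n];E=im["extrinsics"];c=E[:3,:3]@P+E[:3,3]
    return im["cx"]+im["fx"]*c[0]/-c[2],im["cy"]-im["fy"]*c[1]/-c[2]
sc=lambda u,v:((u+.5)/3.4-.5+245,(v+.5)/3.4-.5+150)
tc=lambda u,v:((u+.5)/4-.5+160,(v+.5)/4-.5+200)
E
python3 - <<'E'
from h import *
np.set_printoptions(precision=1,suppress=True)
tip,e=tri(sc(184,367),tc(92,160));print("tip",tip,e)
ent,e=tri(sc(112,488),tc(79,113));print("entry",ent,e)
u=(tip-ent);print(np.linalg.norm(u),u/np.linalg.norm(u)*100,np.degrees(np.arccos(u[2]/np.linalg.norm(u))))
print("cup",tri(sc(260,213),tc(463,174)),plane("side",sc(260,213),78),plane("top",tc(463,174),78))
print("plate top ends",plane("top",tc(590,162),108),plane("top",tc(762,158),108))
print("board top far edge",plane("top",tc(588,77),100),plane("top",tc(753,71),100))
print("plate side ends",plane("side",sc(311,30),108),plane("side",sc(278,190),108))
print("base tl bl br",[plane("top",tc(*p),10) for p in((411,148),(412,213),(588,299),(749,292))])
for n in("top","side"):
    R=d[n]["extrinsics"];print(n,-R[:3,:3].T@R[:3,3])
# colour masks: rest/tub, finials
print("finials",plane("top",(137,179),45),plane("top",(199,181),45),"tub",plane("top",(406,222),45))
# board by colour
im=cv2.cvtColor(d["top"]["pixels"],cv2.COLOR_RGB2HSV)
m=(im[...,1]>90)&(im[...,2]>120);m[:, :295]=0;m[:,360:]=0;m[:205]=0;m[240:]=0
c=np.argwhere(m)[:,::-1];print(len(c),cv2.minAreaRect(c.astype(np.float32)))
b=cv2.boxPoints(cv2.minAreaRect(c.astype(np.float32)))
print([plane("top",p,100) for p in b])
from workcell import robot
from scipy.spatial.transform import Rotation as R
o=robot.get_obs();print(R.from_quat(o["eef_rot"]).as_matrix())
E
```

```text
tip [510.1 205.2 197.7] 0.21796549009793192
entry [549.4 243.6  69.7] 2.9543227021247556
139.33843119502214 [-28.2 -27.6  91.9] 23.211255693911596
cup (array([514.3, -35.1,  79.9]), np.float64(2.217017342991637)) [515.7 -36.6  78. ] [513.3 -35.2  78. ]
plate top ends [ 522.3 -124.4  108. ] [ 528.2 -245.3  108. ]
board top far edge [ 583.1 -122.4  100. ] [ 590.4 -239.8  100. ]
plate side ends [ 526.7 -238.6  108. ] [504.  -41.3 108. ]
base tl bl br [array([535.5,   5.3,  10. ]), array([486.6,   3. ,  10. ]), array([ 425.8, -130.6,   10. ]), array([ 433.9, -251.2,   10. ])]
top [ 444.3  -47.7 1378.3]
side [389.8 675.9 963.3]
finials [696.  383.7  45. ] [694.8 198.5  45. ] tub [ 587.3 -421.    45. ]
170 ((327.0, 220.0), (4.0, 40.0), 90.0)
[array([ 585.7, -123.4,  100. ]), array([ 588.6, -237.3,  100. ]), array([ 577.1, -237.4,  100. ]), array([ 574.2, -123.6,  100. ])]
[[ 0.4 -0.   0.9]
 [-0.9  0.   0.4]
 [-0.  -1.   0. ]]
```

Call:
{"fn": "apply_moves", "kwargs": {
  "rows": [
    {"claw": 87.8, "slide": [24, 30, 11], "delta_rot": [0, 0, 0.037]},
    {"claw": 87.8, "slide": [24, 30, 11], "delta_rot": [0, 0, 0.037]},
    {"claw": 87.8, "slide": [24, 30, 11], "delta_rot": [0, 0, 0.037]},
    {"claw": 87.8, "slide": [24, 30, 11], "delta_rot": [0, 0, 0.037]},
    {"claw": 87.8, "slide": [24, 30, 11], "delta_rot": [0, 0, 0.037]},
    {"claw": 87.8, "slide": [24, 30, 11], "delta_rot": [0, 0, 0.037]},
    {"claw": 87.8, "slide": [24, 30, 11], "delta_rot": [0, 0, 0.037]},
    {"claw": 87.8, "slide": [24, 30, 11], "delta_rot": [0, 0, 0.037]},
    {"claw": 87.8, "slide": [24, 30, 11], "delta_rot": [0, 0, 0.037]},
    {"claw": 87.8, "slide": [24, 30, 11], "delta_rot": [0, 0, 0.037]}
  ]
}}

```text
clock: 1.35
position: [477.3, -250.0, 332.6]
eef_rot: [-0.652, 0.274, -0.273, 0.652]
contact_force: [0.3, 0.1, -0.4]
gripper_width: 1.0
```

Call:
{"fn": "apply_moves", "kwargs": {
  "rows": [
    {"slide": [2, 44, 0], "delta_rot": [0, 0, 0], "claw": 87.8},
    {"slide": [2, 44, 0], "delta_rot": [0, 0, 0], "claw": 87.8},
    {"slide": [2, 44, 0], "delta_rot": [0, 0, 0], "claw": 87.8},
    {"slide": [2, 44, 0], "delta_rot": [0, 0, 0], "claw": 87.8},
    {"slide": [2, 44, 0], "delta_rot": [0.057, -0.058, 0], "claw": 87.8},
    {"slide": [2, 44, 0], "delta_rot": [0.057, -0.058, 0], "claw": 87.8},
    {"slide": [2, 44, 0], "delta_rot": [0.057, -0.058, 0], "claw": 87.8},
    {"slide": [2, 44, 0], "delta_rot": [0.057, -0.058, 0], "claw": 87.8},
    {"slide": [2, 44, 0], "delta_rot": [0.057, -0.058, 0], "claw": 87.8},
    {"slide": [0, 0, 0], "delta_rot": [0, 0, 0], "claw": 87.8}
  ]
}}

```text
clock: 2.6
position: [492.8, 146.2, 331.7]
eef_rot: [-0.507, 0.213, -0.322, 0.771]
contact_force: [0.0, -1.4, 0.3]
gripper_width: 0.997
```

Call:
{"fn": "apply_moves", "kwargs": {
  "rows": [
    {"slide": [2.4, 16.4, -34], "delta_rot": [0, 0, 0], "claw": 87.8},
    {"slide": [2.4, 16.4, -34], "delta_rot": [0, 0, 0], "claw": 87.8},
    {"slide": [2.4, 16.4, -34], "delta_rot": [0, 0, 0], "claw": 87.8},
    {"slide": [5.9, 5.8, -19.3], "delta_rot": [0, 0, 0], "claw": 87.8},
    {"slide": [5.9, 5.8, -19.3], "delta_rot": [0, 0, 0], "claw": 87.8},
    {"slide": [5.9, 5.8, -19.3], "delta_rot": [0, 0, 0], "claw": 87.8},
    {"slide": [5.9, 5.8, -19.3], "delta_rot": [0, 0, 0], "claw": 50},
    {"slide": [0, 0, 0], "delta_rot": [0, 0, 0], "claw": 40}
  ]
}}

```text
clock: 3.6
position: [525.3, 216.6, 151.9]
eef_rot: [-0.508, 0.214, -0.322, 0.77]
contact_force: [0.2, 0.0, -0.2]
gripper_width: 0.812
```

```bash
cat > snap.py <<'E'
import sys,cv2,numpy as np
from workcell import robot
def snap(name,sb,tb,f=3.4):
    out=[]
    for n,b in(("side",sb),("top",tb)):
        p=cv2.cvtColor(robot.get_image(n)["pixels"],cv2.COLOR_RGB2BGR)
        cv2.imwrite(f"pics/{name}_{n}.png",p)
        p=p[b[1]:b[3],b[0]:b[2]];out.append(cv2.resize(p,(400,int(400*p.shape[0]/p.shape[1])),interpolation=cv2.INTER_CUBIC)[:600])
    h=max(o.shape[0] for o in out)
    cv2.imwrite(f"pics/{name}.png",np.hstack([cv2.copyMakeBorder(o,0,h-o.shape[0],0,0,0) for o in out]))
E
python3 -c "
from snap import *
snap('g1',(240,200,340,330),(140,180,260,320))
print(robot.get_obs())"
```

```text
{'clock': 3.7, 'joint_pos': array([0.0996029 , 0.253693  , 1.97594683, 0.43114007, 0.63381656,
       0.58062278]), 'qd': array([ 0.00036508, -0.01868957, -0.00256096,  0.00439245, -0.0037476 ,
        0.00045498]), 'tau': array([ 7.30185444e-02, -3.79354763e+01, -2.11460066e+01,  1.21996053e+00,
       -1.32623389e+00, -3.87476524e-03]), 'position': array([525.95148313, 216.65408818, 153.5249504 ]), 'eef_rot': array([-0.50709151,  0.21307337, -0.32314634,  0.77008725]), 'contact_force': array([ 0.03806693, -0.12461678,  0.76186369]), 'torque': array([-0.11152677,  0.10237189, -0.04102203]), 'gripper_width': 0.7224368002206878}
```

View pics/g1.png

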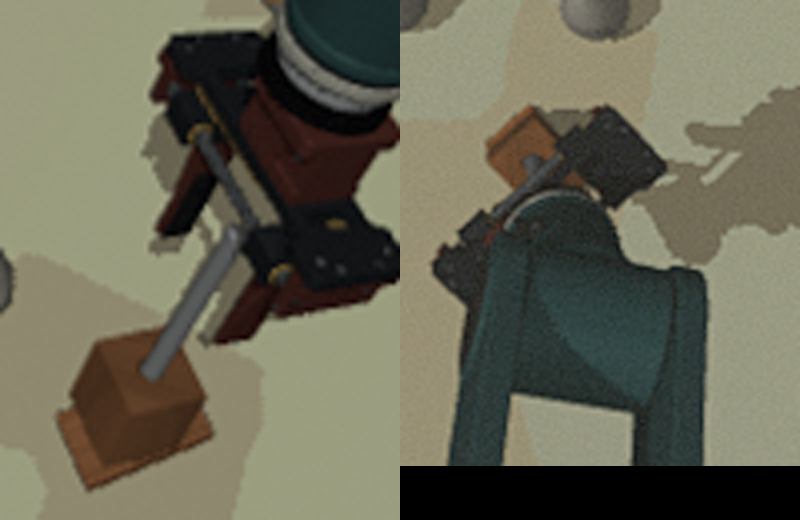

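Call:
{"fn": "apply_moves", "kwargs": {
  "rows": [
    {"slide": [-2, 2, 0], "delta_rot": [0, 0, 0], "claw": 8},
    {"slide": [0, 0, 0], "delta_rot": [0, 0, 0], "claw": 8},
    {"slide": [0, 0, 0], "delta_rot": [0, 0, 0], "claw": 8},
    {"slide": [0, 0, 0], "delta_rot": [0, 0, 0], "claw": 8},
    {"slide": [0, 0, 0], "delta_rot": [0, 0, 0], "claw": 8},
    {"slide": [0, 0, 0], "delta_rot": [0, 0, 0], "claw": 8},
    {"slide": [0, 0, 0], "delta_rot": [0, 0, 0], "claw": 8},
    {"slide": [0, 0, 0], "delta_rot": [0, 0, 0], "claw": 8}
  ],
  "squeeze": 30
}}

```text
clock: 4.7
position: [523.9, 219.1, 153.6]
eef_rot: [-0.507, 0.213, -0.323, 0.77]
contact_force: [-0.7, -1.9, 1.7]
gripper_width: 0.153
```

Call:
{"fn": "apply_moves", "kwargs": {
  "rows": [
    {"slide": [-2.8, -2.8, 9.2], "delta_rot": [0, 0, 0], "claw": 8},
    {"slide": [-2.8, -2.8, 9.2], "delta_rot": [0, 0, 0], "claw": 8},
    {"slide": [0, 0, 0], "delta_rot": [0, 0, 0], "claw": 8}
  ]
}}

```text
clock: 5.08
position: [517.8, 213.4, 172.7]
eef_rot: [-0.507, 0.213, -0.323, 0.77]
contact_force: [0.3, 0.9, -0.4]
gripper_width: 0.154
```

Call:
{"fn": "apply_moves", "kwargs": {
  "rows": [
    {"slide": [-2.8, -2.8, 9.2], "delta_rot": [0, 0, 0], "claw": 8},
    {"slide": [-2.8, -2.8, 9.2], "delta_rot": [0, 0, 0], "claw": 8},
    {"slide": [-2.8, -2.8, 9.2], "delta_rot": [0, 0, 0], "claw": 8},
    {"slide": [-5.6, -5.6, 18.4], "delta_rot": [0, 0, 0], "claw": 8},
    {"slide": [-8, -8, 28], "delta_rot": [0, 0, 0], "claw": 8},
    {"slide": [0, 0, 0], "delta_rot": [0, 0, 0], "claw": 8}
  ]
}}

```text
clock: 5.82
position: [496.7, 191.2, 247.9]
eef_rot: [-0.506, 0.212, -0.324, 0.771]
contact_force: [0.9, 0.4, -2.6]
gripper_width: 0.154
```

```bash
python3 -c "
from snap import *
snap('g2',(220,170,350,320),(140,180,280,320))
print(robot.get_obs())"
```

```text
{'clock': 5.925, 'joint_pos': array([0.04322928, 0.06913105, 1.92472998, 0.35362175, 0.8698963 ,
       0.64664894]), 'qd': array([ 0.00522353,  0.02114525,  0.00960525,  0.00144519, -0.00063614,
        0.00126974]), 'tau': array([-1.31921363e-01, -3.35568094e+01, -2.81388956e+01,  1.71269361e+00,
       -1.67047922e+00,  1.38843973e-02]), 'position': array([495.70658979, 191.42854906, 245.53843725]), 'eef_rot': array([-0.50690586,  0.21300903, -0.32325371,  0.77018222]), 'contact_force': array([ 1.61481953e-03,  6.54862916e-01, -2.78501956e+00]), 'torque': array([-0.31714763,  0.22573816,  0.01806027]), 'gripper_width': 0.15759139243245857}
```

View pics/g2.png

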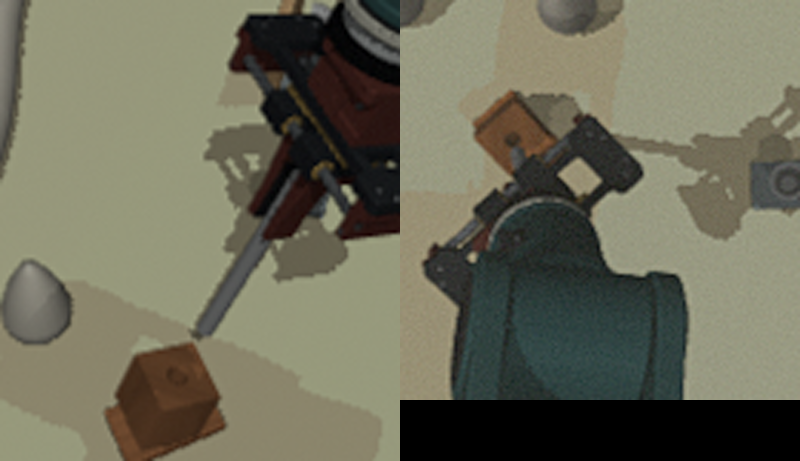

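Call:
{"fn": "apply_moves", "kwargs": {
  "rows": [
    {"slide": [3, -10, 20], "delta_rot": [0, 0, 0], "claw": 8},
    {"slide": [3, -37, 4], "delta_rot": [-0.057, 0.058, 0], "claw": 8},
    {"slide": [3, -37, 4], "delta_rot": [-0.057, 0.058, 0], "claw": 8},
    {"slide": [3, -37, 4], "delta_rot": [-0.057, 0.058, 0], "claw": 8},
    {"slide": [3, -37, 0], "delta_rot": [-0.057, 0.058, 0], "claw": 8},
    {"slide": [3, -37, 0], "delta_rot": [-0.057, 0.058, 0], "claw": 8},
    {"slide": [1, -32, 0], "delta_rot": [0, 0, 0], "claw": 8},
    {"slide": [0, 0, 0], "delta_rot": [0, 0, 0], "claw": 8}
  ]
}}

```text
clock: 6.92
position: [515.0, -36.5, 276.0]
eef_rot: [0.652, -0.275, 0.273, -0.652]
contact_force: [0.1, 0.2, -1.6]
gripper_width: 0.154
```

```bash
python3 -c "
from snap import *
snap('g3',(270,110,370,240),(240,200,320,290))
o=robot.get_obs();print(o)
from scipy.spatial.transform import Rotation as R
print(R.from_quat(o['eef_rot']).as_matrix().round(3))"
```

```text
{'clock': 7.025, 'joint_pos': array([-2.02423955e-01,  1.90506858e-01,  1.61184062e+00,  1.05623746e-03,
        1.34173461e+00,  5.92976117e-01]), 'qd': array([ 0.01420294, -0.01192127,  0.00115244,  0.00213548,  0.00562005,
       -0.00148645]), 'tau': array([-7.45309219e-01, -4.19666183e+01, -2.91771698e+01, -3.64813220e-02,
       -7.69549026e-02, -2.83676415e-02]), 'position': array([514.54229593, -34.86544702, 276.49023139]), 'eef_rot': array([-0.65170057,  0.274874  , -0.27300606,  0.65207234]), 'contact_force': array([-0.05749879,  0.38740768, -2.27000687]), 'torque': array([ 0.0248165 , -0.05930022, -0.01458897]), 'gripper_width': 0.15574333360797812}
[[ 0.7   -0.002  0.714]
 [-0.714  0.002  0.7  ]
 [-0.003 -1.    -0.001]]
```

View pics/g3.png

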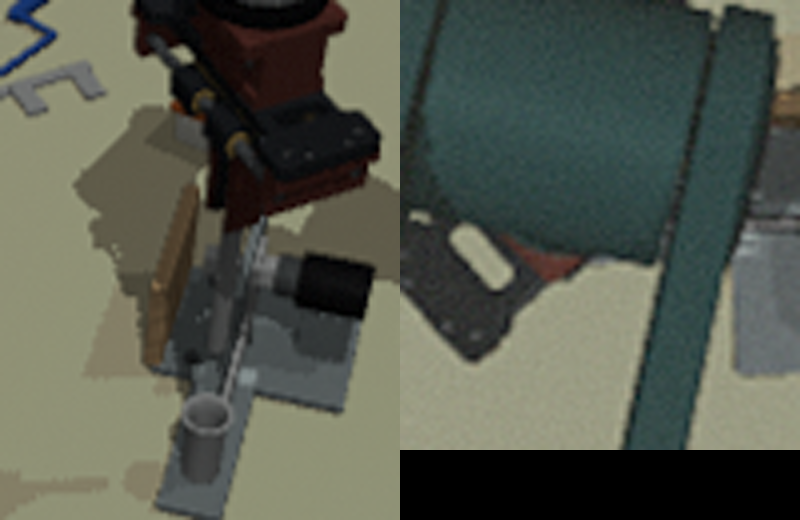

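```bash
python3 - <<'E'
from h import *
im=cv2.imread("pics/g3_side.png")
x0,y0,f=290,150,10
c=cv2.resize(im[150:225,290:350],None,fx=8,fy=8,interpolation=cv2.INTER_CUBIC)
pt=lambda P:tuple(int(round((a-b+.5)*8)) for a,b in zip(proj("side",np.array(P)),(290,150)))
for z in (145,185,225,270): 
    p=pt((514.5,-35,z));print(z,proj("side",np.array((514.5,-35,z))));cv2.circle(c,p,3,(0,0,255),-1)
cv2.circle(c,pt((514.5,-35.5,78)),3,(0,255,0),-1)
cv2.imwrite("pics/g3b.png",c)
E
```

```text
145 (np.float64(323.40083207672023), np.float64(197.5927612807374))
185 (np.float64(324.7165266849072), np.float64(187.81165313143043))
225 (np.float64(326.1108213865623), np.float64(177.4462178822218))
270 (np.float64(327.7824294067178), np.float64(165.01918601126084))
```

View pics/g3b.png

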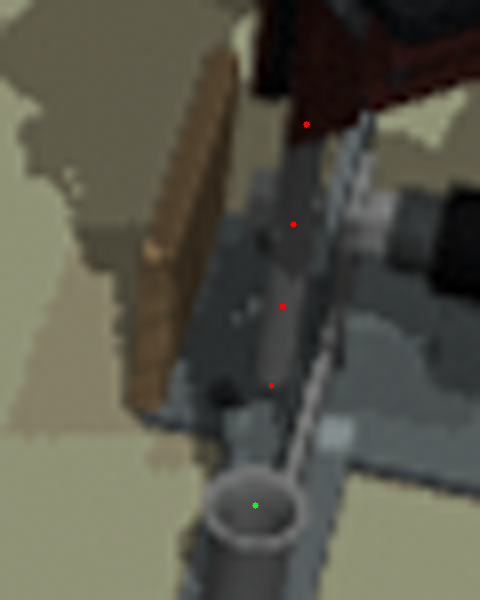

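Call:
{"fn": "apply_moves", "kwargs": {
  "rows": [
    {"slide": [0, 0, -25], "delta_rot": [0, 0, 0], "claw": 8},
    {"slide": [0, 0, -25], "delta_rot": [0, 0, 0], "claw": 8},
    {"slide": [0, 0, -15], "delta_rot": [0, 0, 0], "claw": 8},
    {"slide": [0, 0, -8], "delta_rot": [0, 0, 0], "claw": 8},
    {"slide": [0, 0, -8], "delta_rot": [0, 0, 0], "claw": 8},
    {"slide": [0, 0, 0], "delta_rot": [0, 0, 0], "claw": 8}
  ]
}}

```text
clock: 7.78
position: [515.0, -35.3, 196.7]
eef_rot: [-0.652, 0.274, -0.274, 0.652]
contact_force: [-0.3, 0.4, -2.3]
gripper_width: 0.152
```

Call:
{"fn": "apply_moves", "kwargs": {
  "rows": [
    {"slide": [0, 0, -8], "delta_rot": [0, 0, 0], "claw": 8},
    {"slide": [0, 0, -8], "delta_rot": [0, 0, 0], "claw": 8},
    {"slide": [0, 0, 0], "delta_rot": [0, 0, 0], "claw": 8}
  ]
}}

```text
clock: 8.15
position: [514.4, -35.4, 180.1]
eef_rot: [0.652, -0.274, 0.273, -0.652]
contact_force: [-0.6, -0.4, -2.5]
gripper_width: 0.158
```

Call:
{"fn": "apply_moves", "kwargs": {
  "rows": [
    {"slide": [0, 0, -8], "delta_rot": [0, 0, 0], "claw": 8},
    {"slide": [0, 0, -8], "delta_rot": [0, 0, 0], "claw": 8},
    {"slide": [0, 0, -8], "delta_rot": [0, 0, 0], "claw": 8},
    {"slide": [0, 0, 0], "delta_rot": [0, 0, 0], "claw": 8}
  ]
}}

```text
clock: 8.65
position: [514.3, -35.3, 155.9]
eef_rot: [0.652, -0.274, 0.273, -0.652]
contact_force: [-0.5, -0.1, -2.0]
gripper_width: 0.159
```

Call:
{"fn": "apply_moves", "kwargs": {
  "rows": [
    {"slide": [0, 0, -3], "delta_rot": [0, 0, 0], "claw": 8},
    {"slide": [0, 0, -3], "delta_rot": [0, 0, 0], "claw": 8},
    {"slide": [0, 0, 0], "delta_rot": [0, 0, 0], "claw": 8}
  ]
}}

```text
clock: 9.02
position: [514.9, -35.4, 150.7]
eef_rot: [0.652, -0.274, 0.274, -0.652]
contact_force: [0.1, 1.0, -2.4]
gripper_width: 0.153
```

Call:
{"fn": "apply_moves", "kwargs": {
  "rows": [
    {"slide": [0, 0, -2], "delta_rot": [0, 0, 0], "claw": 8},
    {"slide": [0, 0, 0], "delta_rot": [0, 0, 0], "claw": 8}
  ]
}}

```text
clock: 9.28
position: [515.0, -35.4, 148.7]
eef_rot: [-0.652, 0.274, -0.274, 0.652]
contact_force: [-0.6, -0.2, -1.5]
gripper_width: 0.152
```

Call:
{"fn": "apply_moves", "kwargs": {
  "rows": [
    {"slide": [0, 0, -2], "delta_rot": [0, 0, 0], "claw": 8},
    {"slide": [0, 0, 0], "delta_rot": [0, 0, 0], "claw": 8}
  ]
}}

```text
clock: 9.52
position: [514.9, -35.4, 146.7]
eef_rot: [0.652, -0.274, 0.274, -0.652]
contact_force: [1.2, -0.1, -1.7]
gripper_width: 0.152
```

Call:
{"fn": "apply_moves", "kwargs": {
  "rows": [
    {"slide": [0, 0, -2], "delta_rot": [0, 0, 0], "claw": 8},
    {"slide": [0, 0, 0], "delta_rot": [0, 0, 0], "claw": 8}
  ]
}}

```text
clock: 9.78
position: [514.9, -35.4, 144.6]
eef_rot: [-0.652, 0.274, -0.274, 0.652]
contact_force: [0.4, 0.1, -1.9]
gripper_width: 0.154
```

Call:
{"fn": "apply_moves", "kwargs": {
  "rows": [
    {"slide": [0, 0, -2], "delta_rot": [0, 0, 0], "claw": 8},
    {"slide": [0, 0, 0], "delta_rot": [0, 0, 0], "claw": 8}
  ]
}}

```text
clock: 10.02
position: [515.7, -35.5, 144.3]
eef_rot: [-0.652, 0.273, -0.274, 0.652]
contact_force: [-3.0, 0.9, 10.8]
gripper_width: 0.151
```

Call:
{"fn": "apply_moves", "kwargs": {
  "rows": [
    {"slide": [0, 0, -1.5], "delta_rot": [0, 0, 0], "claw": 8},
    {"slide": [0, 0, 0], "delta_rot": [0, 0, 0], "claw": 8}
  ]
}}

```text
clock: 10.28
position: [516.3, -35.5, 144.1]
eef_rot: [-0.652, 0.273, -0.275, 0.652]
contact_force: [-4.4, 1.9, 21.2]
gripper_width: 0.154
```

Call:
{"fn": "apply_moves", "kwargs": {
  "rows": [
    {"slide": [0, 0, 2.5], "delta_rot": [0, 0, 0], "claw": 8},
    {"slide": [0, 0, 0], "delta_rot": [0, 0, 0], "claw": 20},
    {"slide": [0, 0, 0], "delta_rot": [0, 0, 0], "claw": 40},
    {"slide": [0, 0, 0], "delta_rot": [0, 0, 0], "claw": 60},
    {"slide": [0, 0, 0], "delta_rot": [0, 0, 0], "claw": 60},
    {"slide": [0, 0, 0], "delta_rot": [0, 0, 0], "claw": 60},
    {"slide": [0, 0, 0], "delta_rot": [0, 0, 0], "claw": 60}
  ]
}}

```text
clock: 11.15
position: [515.0, -35.5, 143.8]
eef_rot: [-0.652, 0.274, -0.274, 0.652]
contact_force: [-0.1, 0.3, -0.1]
gripper_width: 0.68
```

Call:
{"fn": "apply_moves", "kwargs": {
  "rows": [
    {"slide": [0, 0, 10], "delta_rot": [0, 0, 0], "claw": 60},
    {"slide": [0, 0, 20], "delta_rot": [0, 0, 0], "claw": 60},
    {"slide": [0, 0, 30], "delta_rot": [0, 0, 0], "claw": 60},
    {"slide": [0, 0, 40], "delta_rot": [0, 0, 0], "claw": 60},
    {"slide": [0, 0, 30], "delta_rot": [0, 0, 0], "claw": 60},
    {"slide": [0, 0, 0], "delta_rot": [0, 0, 0], "claw": 60}
  ]
}}

```text
clock: 11.9
position: [516.8, -35.8, 276.9]
eef_rot: [-0.652, 0.272, -0.276, 0.652]
contact_force: [-0.1, -0.2, -0.5]
gripper_width: 0.685
```

```bash
python3 - <<'E'
from h import *
from workcell import robot
im=cv2.cvtColor(robot.get_image("side")["pixels"],cv2.COLOR_RGB2BGR)
c=cv2.resize(im[150:235,280:370],None,fx=7,fy=7,interpolation=cv2.INTER_CUBIC)
pt=lambda P:tuple(int(round((a-b+.5)*7)) for a,b in zip(proj("side",np.array(P)),(280,150)))
for z in (78,196): cv2.circle(c,pt((514.5,-35.5,z)),3,(0,0,255),-1)
for P in ((551,-183.4,80),(523-3.4,-185+60,108),(523+3.4,-185-60,108)): cv2.circle(c,pt(P),3,(0,255,0),-1)
cv2.imwrite("pics/g4.png",c);print(robot.get_obs()["position"])
E
```

```text
[515.68012808 -35.56037158 274.98135494]
```

View pics/g4.png

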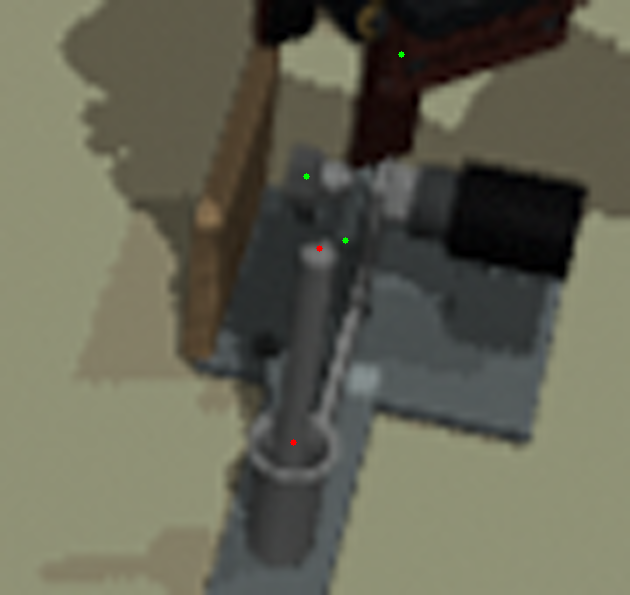

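Call:
{"fn": "apply_moves", "kwargs": {
  "rows": [
    {"slide": [7, -30, 0], "delta_rot": [0, 0, -0.143], "claw": 60},
    {"slide": [7, -30, 0], "delta_rot": [0, 0, -0.143], "claw": 60},
    {"slide": [7, -30, 0], "delta_rot": [0, 0, -0.143], "claw": 60},
    {"slide": [7, -30, 0], "delta_rot": [0, 0, -0.143], "claw": 60},
    {"slide": [7, -28, 0], "delta_rot": [0, 0, -0.143], "claw": 60},
    {"slide": [0, 0, -40], "delta_rot": [0, 0, 0], "claw": 60},
    {"slide": [0, 0, -40], "delta_rot": [0, 0, 0], "claw": 60},
    {"slide": [0, 0, -40], "delta_rot": [0, 0, 0], "claw": 60},
    {"slide": [0, 0, 0], "delta_rot": [0, 0, 0], "claw": 60}
  ]
}}

```text
clock: 13.08
position: [546.4, -181.8, 149.6]
eef_rot: [0.516, -0.488, 0.481, -0.514]
contact_force: [0.2, -0.2, 0.2]
gripper_width: 0.684
```

```bash
python3 - <<'E'
from h import *
from workcell import robot
from scipy.spatial.transform import Rotation as R
o=robot.get_obs();print(o["clock"],o["position"],R.from_quat(o["eef_rot"]).as_matrix().round(3))
print("bolt from top", plane("top",tc(672,133),88))
im=cv2.cvtColor(robot.get_image("side")["pixels"],cv2.COLOR_RGB2BGR)
c=cv2.resize(im[130:235,280:370],None,fx=5.6,fy=5.6,interpolation=cv2.INTER_CUBIC)
pt=lambda P:tuple(int(round((a-b+.5)*5.6)) for a,b in zip(proj("side",np.array(P)),(280,130)))
for P in ((551,-183.4,80),o["position"]): cv2.circle(c,pt(P),3,(0,255,0),-1)
t=cv2.resize(d["top"]["pixels"][200:285,290:370,::-1],None,fx=3.5,fy=3.5,interpolation=cv2.INTER_CUBIC)
p=proj("top",np.array((551,-183.4,80)));cv2.circle(t,tuple(int((a-b+.5)*3.5) for a,b in zip(p,(290,200))),2,(0,255,0),-1)
t=cv2.copyMakeBorder(t,0,c.shape[0]-t.shape[0],0,0,0)
cv2.imwrite("pics/g5.png",np.hstack([c,t]))
E
```

```text
13.075 [ 546.36594155 -181.7978419   149.64180001] [[ 0.061 -0.009  0.998]
 [-0.998  0.004  0.061]
 [-0.005 -1.    -0.008]]
bolt from top [ 545.72615562 -183.84367439   88.        ]
```

View pics/g5.png

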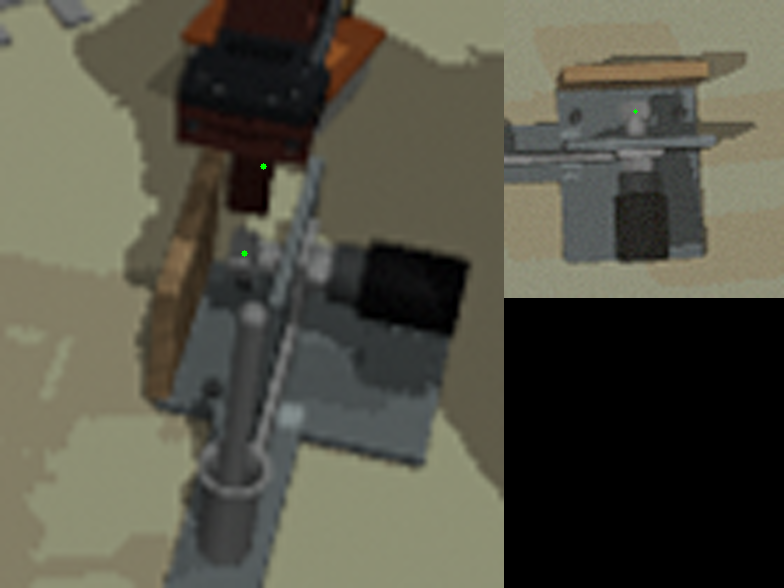

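Call:
{"fn": "apply_moves", "kwargs": {
  "rows": [
    {"slide": [4.5, -1.5, 0], "delta_rot": [0, 0, 0], "claw": 60},
    {"slide": [0, 0, -15], "delta_rot": [0, 0, 0], "claw": 60},
    {"slide": [0, 0, -15], "delta_rot": [0, 0, 0], "claw": 60},
    {"slide": [0, 0, -10], "delta_rot": [0, 0, 0], "claw": 60},
    {"slide": [0, 0, -10], "delta_rot": [0, 0, 0], "claw": 60},
    {"slide": [0, 0, 0], "delta_rot": [0, 0, 0], "claw": 60}
  ]
}}

```text
clock: 13.88
position: [553.8, -184.6, 102.8]
eef_rot: [0.515, -0.485, 0.484, -0.515]
contact_force: [-0.7, -0.6, 1.4]
gripper_width: 0.685
```

Call:
{"fn": "apply_moves", "kwargs": {
  "rows": [
    {"slide": [0, 0, -10], "delta_rot": [0, 0, 0], "claw": 60},
    {"slide": [0, 0, -10], "delta_rot": [0, 0, 0], "claw": 60},
    {"slide": [0, 0, -10], "delta_rot": [0, 0, 0], "claw": 60},
    {"slide": [0, 0, -8], "delta_rot": [0, 0, 0], "claw": 60},
    {"slide": [0, 0, 0], "delta_rot": [0, 0, 0], "claw": 60},
    {"slide": [0, 0, 0], "delta_rot": [0, 0, 0], "claw": 60}
  ]
}}

```text
clock: 14.62
position: [554.7, -185.0, 65.9]
eef_rot: [-0.515, 0.485, -0.485, 0.515]
contact_force: [-0.5, -0.5, 0.4]
gripper_width: 0.684
```

Call:
{"fn": "apply_moves", "kwargs": {
  "rows": [
    {"slide": [-3.5, 1.5, -4], "delta_rot": [0, 0, 0], "claw": 40},
    {"slide": [0, 0, 0], "delta_rot": [0, 0, 0], "claw": 34},
    {"slide": [0, 0, 0], "delta_rot": [0, 0, 0], "claw": 20},
    {"slide": [0, 0, 0], "delta_rot": [0, 0, 0], "claw": 15},
    {"slide": [0, 0, 0], "delta_rot": [0, 0, 0], "claw": 15},
    {"slide": [0, 0, 0], "delta_rot": [0, 0, 0], "claw": 15},
    {"slide": [0, 0, 0], "delta_rot": [0, 0, 0], "claw": 15},
    {"slide": [0, 0, 0], "delta_rot": [0, 0, 0], "claw": 15}
  ],
  "squeeze": 35
}}

```text
clock: 15.62
position: [551.3, -185.1, 61.9]
eef_rot: [0.516, -0.484, 0.485, -0.515]
contact_force: [-0.9, -6.6, -2.2]
gripper_width: 0.289
```

Call:
{"fn": "apply_moves", "kwargs": {
  "rows": [
    {"slide": [0, 0, 0], "delta_rot": [0, 0, 0], "claw": 15},
    {"slide": [0, 0, 0], "delta_rot": [0, 0, 0], "claw": 15},
    {"slide": [0, 0, 0], "delta_rot": [0, 0, 0], "claw": 15},
    {"slide": [0, 0, 0], "delta_rot": [0, 0, 0], "claw": 15},
    {"slide": [0, 0, 0], "delta_rot": [0, 0, 0], "claw": 15},
    {"slide": [0, 0, 0], "delta_rot": [0, 0, 0], "claw": 15},
    {"slide": [0, 0, 0], "delta_rot": [0, 0, 0], "claw": 15},
    {"slide": [0, 0, 0], "delta_rot": [0, 0, 0], "claw": 15}
  ]
}}

```text
clock: 16.62
position: [551.3, -185.1, 62.0]
eef_rot: [0.516, -0.484, 0.485, -0.515]
contact_force: [-0.6, -5.9, -2.6]
gripper_width: 0.288
```

Call:
{"fn": "apply_moves", "kwargs": {
  "rows": [
    {"slide": [0, -1.5, 0], "delta_rot": [0, 0, 0], "claw": 15},
    {"slide": [0, 0, 0], "delta_rot": [0, 0, 0], "claw": 15},
    {"slide": [0, 0, 0], "delta_rot": [0, 0, 0], "claw": 15},
    {"slide": [0, 0, 0], "delta_rot": [0, 0, 0], "claw": 15},
    {"slide": [0, 0, 0], "delta_rot": [0, 0, 0], "claw": 15},
    {"slide": [0, 0, 0], "delta_rot": [0, 0, 0], "claw": 15},
    {"slide": [0, 0, 0], "delta_rot": [0, 0, 0], "claw": 15},
    {"slide": [0, 0, 0], "delta_rot": [0, 0, 0], "claw": 15}
  ]
}}

```text
clock: 17.62
position: [551.3, -185.1, 61.9]
eef_rot: [-0.515, 0.484, -0.485, 0.515]
contact_force: [0.3, -3.0, 0.4]
gripper_width: 0.291
```

Call:
{"fn": "apply_moves", "kwargs": {
  "rows": [
    {"slide": [0, 0, 0], "delta_rot": [0, 0, 0], "claw": 15},
    {"slide": [0, 0, 0], "delta_rot": [0, 0, 0], "claw": 15},
    {"slide": [0, 0, 0], "delta_rot": [0, 0, 0], "claw": 15},
    {"slide": [0, 0, 0], "delta_rot": [0, 0, 0], "claw": 15},
    {"slide": [0, 0, 0], "delta_rot": [0, 0, 0], "claw": 15},
    {"slide": [0, 0, 0], "delta_rot": [0, 0, 0], "claw": 15},
    {"slide": [0, 0, 0], "delta_rot": [0, 0, 0], "claw": 15},
    {"slide": [0, 0, 0], "delta_rot": [0, 0, 0], "claw": 15}
  ]
}}

```text
clock: 18.62
position: [551.2, -185.1, 61.9]
eef_rot: [-0.515, 0.484, -0.485, 0.515]
contact_force: [1.7, -5.1, 0.6]
gripper_width: 0.289
```

Call:
{"fn": "apply_moves", "kwargs": {
  "rows": [
    {"slide": [0, 0, 0], "delta_rot": [0, 0, 0], "claw": 15},
    {"slide": [0, 0, 0], "delta_rot": [0, 0, 0], "claw": 15},
    {"slide": [0, 0, 0], "delta_rot": [0, 0, 0], "claw": 15},
    {"slide": [0, 0, 0], "delta_rot": [0, 0, 0], "claw": 15},
    {"slide": [0, 0, 0], "delta_rot": [0, 0, 0], "claw": 15},
    {"slide": [0, 0, 0], "delta_rot": [0, 0, 0], "claw": 15},
    {"slide": [0, 0, 0], "delta_rot": [0, 0, 0], "claw": 15},
    {"slide": [0, 0, 0], "delta_rot": [0, 0, 0], "claw": 15}
  ],
  "squeeze": 4
}}

```text
clock: 19.62
position: [551.0, -185.0, 61.3]
eef_rot: [0.515, -0.485, 0.484, -0.515]
contact_force: [2.0, -4.8, -4.2]
gripper_width: 0.306
```

Call:
{"fn": "apply_moves", "kwargs": {
  "rows": [
    {"slide": [0, 0, 0], "delta_rot": [0, 0, 0], "claw": 15},
    {"slide": [0, 0, 0], "delta_rot": [0, 0, 0], "claw": 15},
    {"slide": [0, 0, 0], "delta_rot": [0, 0, 0], "claw": 15},
    {"slide": [0, 0, 0], "delta_rot": [0, 0, 0], "claw": 15},
    {"slide": [0, 0, 0], "delta_rot": [0, 0, 0], "claw": 15},
    {"slide": [0, 0, 0], "delta_rot": [0, 0, 0], "claw": 15},
    {"slide": [0, 0, 0], "delta_rot": [0, 0, 0], "claw": 15},
    {"slide": [0, 0, 0], "delta_rot": [0, 0, 0], "claw": 15}
  ]
}}

```text
clock: 20.62
position: [550.7, -185.0, 61.2]
eef_rot: [0.515, -0.485, 0.484, -0.515]
contact_force: [2.2, -5.4, -3.7]
gripper_width: 0.305
```

Call:
{"fn": "apply_moves", "kwargs": {
  "rows": [
    {"slide": [0, 0, 0], "delta_rot": [0, 0, 0], "claw": 38},
    {"slide": [0, 0, 0], "delta_rot": [0, 0, 0], "claw": 38},
    {"slide": [0, 0, 0], "delta_rot": [0, 0, 0], "claw": 38},
    {"slide": [0, 0, 0], "delta_rot": [0, 0, 0], "claw": 38},
    {"slide": [0, 0, 0], "delta_rot": [0, 0, 0], "claw": 38},
    {"slide": [0, 0, 0], "delta_rot": [0, 0, 0], "claw": 38},
    {"slide": [0, 0, 0], "delta_rot": [0, 0, 0], "claw": 38},
    {"slide": [0, 0, 0], "delta_rot": [0, 0, 0], "claw": 38},
    {"slide": [0, 0, 0], "delta_rot": [0, 0, 0], "claw": 38},
    {"slide": [0, 0, 0], "delta_rot": [0, 0, 0], "claw": 38}
  ],
  "squeeze": 40
}}

```text
clock: 21.88
position: [551.0, -185.0, 61.8]
eef_rot: [-0.515, 0.485, -0.485, 0.515]
contact_force: [0.3, 0.0, -1.0]
gripper_width: 0.432
```

Call:
{"fn": "apply_moves", "kwargs": {
  "rows": [
    {"slide": [0, 0, 0], "delta_rot": [0, 0, 0], "claw": 38},
    {"slide": [0, 0, 0], "delta_rot": [0, 0, 0], "claw": 38},
    {"slide": [0, 0, 0], "delta_rot": [0, 0, 0], "claw": 38},
    {"slide": [0, 0, 0], "delta_rot": [0, 0, 0], "claw": 38},
    {"slide": [0, 0, 0], "delta_rot": [0, 0, 0], "claw": 38},
    {"slide": [0, 0, 0], "delta_rot": [0, 0, 0], "claw": 38},
    {"slide": [0, 0, 0], "delta_rot": [0, 0, 0], "claw": 38},
    {"slide": [0, 0, 0], "delta_rot": [0, 0, 0], "claw": 38},
    {"slide": [0, 0, 0], "delta_rot": [0, 0, 0], "claw": 38},
    {"slide": [0, 0, 0], "delta_rot": [0, 0, 0], "claw": 15}
  ]
}}

```text
clock: 23.12
position: [551.0, -185.0, 61.8]
eef_rot: [-0.515, 0.485, -0.485, 0.515]
contact_force: [-0.3, 0.1, 0.2]
gripper_width: 0.359
```

Call:
{"fn": "apply_moves", "kwargs": {
  "rows": [
    {"slide": [0, 0, 0], "delta_rot": [0, 0, 0], "claw": 15},
    {"slide": [0, 0, 0], "delta_rot": [0, 0, 0], "claw": 15},
    {"slide": [0, 0, 0], "delta_rot": [0, 0, 0], "claw": 15},
    {"slide": [0, 0, 0], "delta_rot": [0, 0, 0], "claw": 15},
    {"slide": [0, 0, 0], "delta_rot": [0, 0, 0], "claw": 15},
    {"slide": [0, 0, 0], "delta_rot": [0, 0, 0], "claw": 15},
    {"slide": [0, 0, 0], "delta_rot": [0, 0, 0], "claw": 15},
    {"slide": [0, 0, 0], "delta_rot": [0, 0, 0], "claw": 15}
  ]
}}

```text
clock: 24.12
position: [551.1, -185.1, 61.8]
eef_rot: [0.515, -0.484, 0.485, -0.515]
contact_force: [-0.4, -3.9, -1.6]
gripper_width: 0.268
```

Call:
{"fn": "apply_moves", "kwargs": {
  "rows": [
    {"slide": [0, 0, 0], "delta_rot": [0, 0, 0], "claw": 15},
    {"slide": [0, 0, 0], "delta_rot": [0, 0, 0], "claw": 15},
    {"slide": [0, 0, 0], "delta_rot": [0, 0, 0], "claw": 15},
    {"slide": [0, 0, 0], "delta_rot": [0, 0, 0], "claw": 15},
    {"slide": [0, 0, 0], "delta_rot": [0, 0, 0], "claw": 15},
    {"slide": [0, 0, 0], "delta_rot": [0, 0, 0], "claw": 15},
    {"slide": [0, 0, 0], "delta_rot": [0, 0, 0], "claw": 15},
    {"slide": [0, 0, 0], "delta_rot": [0, 0, 0], "claw": 15}
  ]
}}

```text
clock: 25.12
position: [551.0, -185.1, 61.8]
eef_rot: [0.515, -0.485, 0.485, -0.515]
contact_force: [0.5, -4.7, -1.9]
gripper_width: 0.268
```

```bash
python3 -c "
from snap import *
snap('g6',(290,130,370,235),(120,160,440,300))"
```

```text
(no output)
```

View pics/g6.png

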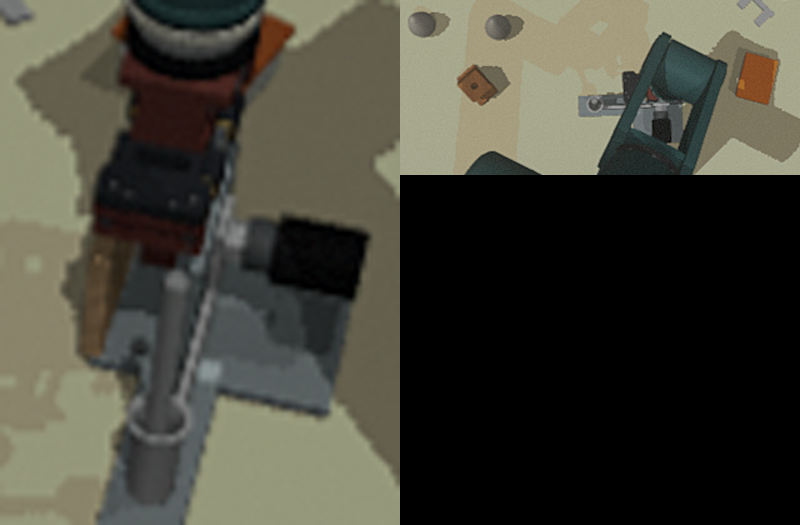

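The side crop shows the post standing in the cup, top at ~(175,280) and mouth at ~(160,418). The fingers are down in the gap on the bolt head. The top crop shows both finials and the tub where they were.

```bash
python3 -c "
from workcell import robot
print(robot.hand_in())"
```

```text
the job is handed in; nothing more can be done
None
```

The post is standing in its cup, released, and the gripper is holding the bolt head still. I handed the job in at about 25 s; the hand-in gave no verdict.

- **Post:** I drew it out along its own axis and lowered it upright into the cup. The wrist force rose to 11–21 N when it reached the floor, and I then let go. Later pictures show it upright, with its top within about 1 px of where it should be if fully home.
- **Bolt, first grip:** This jammed off the flats, at about 25.3 mm wide. When I eased the grip to 4 N, the head crept further round to about 26.8 mm. I opened the fingers, let the bolt turn on towards its next flats, and closed again at 40 N.
- **Bolt, final grip:** The reading settled at 23.5 mm, which fits the 24 mm flats because the gripper also read 0.5 mm low on the 14 mm post. It did not change over the last second. The grasp point was about 2 mm from my estimate of the bolt's centre.
- **Remaining disagreement:** A sideways force of about 4–5 N stayed on the tool, so my bolt position was probably off by about 1 mm in y. I left it.
- **Not measured directly:** I judged that the bolt had stopped from the constant finger opening, because spindle speed cannot be read.
- **Finials and tub:** They look unmoved in the last top view.

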